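# Swap the charged battery from the charger to the rotary-tool station

### The arm

A 7-joint arm with a two-finger parallel gripper is mounted at the origin on the work surface. World frame = base frame: x ahead of the robot, y to its left, z up, the work surface at z = 0. Lengths are in m, angles in rad, forces in N, time in s.
With the tool pointing down it reaches from about 0.35 to 0.9 m from the base axis. Payload 8.1 kg.
Tool frame: the origin (TCP) lies between the finger pads; the fingertips stand 14 mm ahead of it and the grasp point (between the pads) lies 5 mm behind it; z points along the fingers, y is the line along which they close (so a half turn about z gives the same grasp; the last joint's range is limited). The gripper opens to 92 mm and grips with 3 to 60 N. Pads are 19 mm wide; open, the fingers measure 130 mm over their backs; the gripper's body (75 mm by 190 mm) begins 47 mm behind the grasp point.
Start: joints at [1.146, 0.434, 0.025, 1.573, -0.012, 1.134, -0.075], TCP at [0.198, -0.593, 0.241] pointing down, gripper open.
Joint ranges: [-2.62, 2.62], [-0.44, 2.09], [-1.27, 1.32], [0.08, 2.57], [-1.32, 4.46], [0.12, 2], [-2.74, 2.74]. Speed limits (rad/s): [2.22, 2.22, 3.01, 3.01, 3.14, 3.14, 3.14].

### API

Orientations are given as a unit quaternion [x, y, z, w].
In Python, from rig import readout, viewer, manip, nets gives the robot as it stands.
- The arm moves only by the tool jog_arm, never from a script. Its argument "plan" is a list of rows, each a list of 3 entries, a list of its own where there are three numbers: the turn, a rotation vector about the tool's x, y, z in units of 6 degrees (1.0 is 6 degrees), then the shift along the tool's x, y, z in units of 30 mm (1.0 is 30 mm), then the opening, from 0 (shut) to 1 (fully open). In form: [[[ax, ay, az], [dx, dy, dz], fingers], ...]. A call has 1 to 12 rows; each row shifts and turns the commanded pose from where the row before left it, along the tool's axes as they then stand; what a row does not reach is not made up. A row lasts 1/12 s, in which the tool goes at most 41.7 mm and 7.16 degrees, less where a joint would pass 70% of its speed; a pose out of reach is approached as far as the arm can. A call is refused whole if a number of a shift passes 1 or a number of a turn 1, either way. A call with a gripper value outside its range is refused whole. The fingers move at their own pace and stop on an object; the grip force is fixed at half the most. Time passes only in rows, so rows that do not move let the fingers close. It gives the time, the measured TCP pose, the force, the opening and the grip force at its end, in the units of the state.
- readout.read_state(): the state, without advancing time (a new reading comes with each control period).
- viewer.camera(name): name is "scene" or "top" or "wrist"; returns a dict with "img" (400x640x3 uint8, red, green, blue), "depth" (400x640 float32, m along the optical axis (not along the pixel's ray), 0 where there is no reading), "fx", "fy", "cx", "cy" (pixels), "xyz" and "orientation" of the camera in the world; the wrist camera has in their place "mount" (4x4, takes a point from camera to tool coordinates, whose origin is the TCP and whose axes are the flange's). Camera axes: x right, y down, z forward; pixel columns grow to the right and rows downward; lengths in m; the calibration is good to about 2 mm. A picture is of the moment at which its call begins: read the wrist's pose just before it.
- manip.hand_in(): hands the job in; it is judged then, once.
Trained networks look in a picture, given as the dict that the camera call returned (one of the last four; its "shot" number tells which), for a name from the list of things; names that differ only in an ending like _2 or _b are one class to them, and where a whole thing is asked for, a point or a joint stands for the part that bears it (a point fixed in the world has none). Each returns a list of dicts, best first, with "score" (0 to 1); they miss things now and then, are a little off and sometimes report something else, mostly with a low value. They report only what shows in the picture. A call takes as long as a camera call. They do not tell look-alikes from the thing itself.
- nets.regions_of(query, picture): "mask" (400x640 bool, what is visible of it) and "uv" ([column, row] in pixels, amid what is visible of it).
The state is a dict: "t": time; "joint_pos": joint angles; "joint_velocities": joint speeds; "joint_torque": joint torques, N m; "eef_pos": TCP position; "eef_rot": TCP orientation; "force": force on the tool from outside, world axes, zero at the start; "moment": the same for the moment, N m; "width": opening from 0.0 (shut) to 1.0 (fully open); "grasp_force": force on a finger pad.
Only numpy, scipy, OpenCV 4.12 (cv2) and the standard library are available. Lean on these libraries where they do the work, as an engineer would, in place of code of your own. Each camera call takes 0.05 s, during which the arm holds its last target. There are 200 camera calls.

### The job

The battery pack on the charger is full: squeeze its two side latches, slide it off along the charger's rails, then slide it onto the rails of the rotary-tool station until it is fully home and both latches click out and hold it. Ease it on without ramming it against the stop, and leave everything else on the bench, the flat pack too, where it lies.

Things in the scene. Friction and masses are not known exactly. Their poses are not given: they have to be found in the camera images.
- pack: Charged battery pack, black ribbed block, 0.26 kg, starts latched on the charger. Origin: centre of its foot's underside; x = slide-in direction, z up. Body x -44 to 44, y -27 to 27, z 12 to 54 mm. T foot below: flange x -26 to 20, y -20 to 20, z 0 to 5; neck y -15 to 15 mm. Sides ahead of the latch pads (x over 2) and the rear face (x -44) are plain.
- pack_latches (a point): Point midway between the pack's two latch pads (pack x -10, z 27 mm); axes as the pack's. Each pad is 24 mm along x and 22 mm high, its face 32 mm to the side when out, 27.5 mm when pressed. Fingers closing across y on both pads press them in and hold the pack. The pads spring out when let go.
- latch_l (a joint): Latch on the pack's +y side, in m: 0 = out (sprung), 0.0045 = pressed right in; spring 1.2 to 2.6 N. Its tooth (pack x -22 to -14 mm, in the foot) is pressed in 3 mm by the rail's ramp over the last 30 mm of the slide, then springs out to 0 behind a step: the click.
- latch_r (a joint): The same latch on the pack's -y side. Both must be pressed to free the pack.
- charger: Charger, dark box 170 x 96 mm fixed to the bench; origin under its centre, x = slide-in direction, z up. Flat deck 45 mm up, its front edge at x -85 mm, rails on it, housing to 77 mm up behind (x 57 to 85).
- charger_seat (a point): The pack's origin when home on the charger: on the deck, mid rails; axes as the charger's. Rails of charger and station alike, from the true home: 60 mm wide, 10 high, lips over the foot from x -40 to 20 mm, flared mouth from x -52, end stop for the pack's leading face at x 44. Play 1 mm sideways, 1.7 mm in height.
- charger_apron (a point): Point on the charger's deck in front of the rails, 80 mm behind (-x of) charger_seat: with its origin here the pack is clear of the rails and can be lifted. Latches must be pressed for the first 15 mm of the way.
- station: Rotary-tool station, grey base 240 x 146 mm fixed to the bench; dark motor housing on it (x 44 to 120 mm, 90 mm up) with dial and switch, hand piece along its top (125 mm up). Origin under its centre, x = slide-in direction, z up. An aluminium plate carrying the rails lies on its front, top 50 mm up, 68 mm wide.
- station_seat (a point): Nearest possible home of the pack's origin on the station: on the plate, mid rails; axes as the station's. The plate is clamped in slots, and the true home lies 0 to 12 mm farther along +x (differs each time; it does not give). The click comes 1.5 mm before the end stop. It takes a push of 8 to 20 N; pressing with 25 N or more is ramming.
- station_apron (a point): Point on the plate in front of the rails, 78 mm behind (-x of) station_seat: set the pack's origin down here and slide along +x. Over the last 10 mm a sprung block pushes the leading face back with 3 to 4.5 N, so a pack with its latches held squeezed springs back when let go: push the end with latches free, on the rear face or gripping ahead of the pads.
- flat_pack: A like pack, flat, standing on the bench on its foot; same size, origin under its centre. Leave it.
- phone: Phone lying flat, 150 x 72 x 8 mm; origin under its centre. Leave it.
- hammer: Hammer lying, 310 mm long, handle to its -x; origin under its middle. Leave it.
- glue_stick: Upright glue stick, 30 mm wide, 98 mm high; origin under its centre. Leave it.
- fretwork_a: Toothed strip of 5 mm plywood, 95 x 30 mm, lying; origin under its middle. Leave it.
- fretwork_b: A second toothed plywood strip, like the first. Leave it.
- pliers: Pliers lying, 125 mm long, 60 mm wide, jaws to +x; origin under the pivot. Leave them.
Not all that is in view belongs to the job. Leave any orange or pink look-alike of the pack alone.

How it is judged:
By the outcome, as a careful person would: the job done as asked, in the order asked, and still so for the second after the job is handed in, with the robot touching nothing.
It also fails if it takes over 54 s, if anything falls off the work surface, if the arm or the gripper's body presses on something with over 40 N, if the wrist force passes 120 N, or if a joint passes its speed limit or range.

## Working session

There is one attempt and no reset: what is moved stays moved. The work goes in short steps, Python scripts to look and compute and a tool call to move; the robot and the scene stay as the last step left them, time stands still between calls to the robot, and variables do not carry over. Pictures are saved under pics/ and viewed, at most 10 in all, crops included, and the job is handed in when it is done.

Besides the shell and the picture viewer there is one more tool, called after "Emit:" in YAML: its name, and indented under it one key for each argument. jog_arm: Moves the arm, as the interface text tells. Its arguments: {"type":"object","properties":{"plan":{"type":"array"}},"required":["plan"]}

```bash
mkdir -p pics; cat > h.py <<'E'
import numpy as np, cv2
from scipy.spatial.transform import Rotation as R
from rig import readout, viewer, manip, nets
def pose(c,st=None):
    if "mount" in c:
        T=np.eye(4);T[:3,:3]=R.from_quat(st["eef_rot"]).as_matrix();T[:3,3]=st["eef_pos"];return T@np.array(c["mount"])
    T=np.eye(4);o=np.array(c["orientation"]);T[:3,:3]=R.from_quat(o).as_matrix() if o.size==4 else o;T[:3,3]=c["xyz"];return T
def cloud(c,st=None):
    T=pose(c,st);d=c["depth"];v,u=np.mgrid[:400,:640]
    p=np.stack([(u-c["cx"])/c["fx"]*d,(v-c["cy"])/c["fy"]*d,d],-1)
    w=p@T[:3,:3].T+T[:3,3]; w[d==0]=np.nan; return w
def save(n,im): cv2.imwrite("pics/"+n+".png",cv2.cvtColor(np.ascontiguousarray(im),cv2.COLOR_RGB2BGR))
E
cat > a.py <<'E'
from h import *
st=readout.read_state();print(st["t"],st["eef_pos"],st["eef_rot"],st["width"],st["force"])
c={n:viewer.camera(n) for n in("top","scene")}
for n in c:
    np.savez(""+n,w=cloud(c[n]),img=c[n]["img"]);print(n,c[n]["xyz"])
    w=cloud(c[n])
    for q in("pack","charger","station","flat_pack"):
        for r in nets.regions_of(q,c[n])[:4]:
            m=r["mask"];print(n,q,round(r["score"],2),np.round(r["uv"]),m.sum(),np.round(np.nanmedian(w[m],0),3),np.round(np.nanpercentile(w[m][:,2],95),3))
save("both",np.vstack([c["top"]["img"],c["scene"]["img"]])[:, :]) 
im=np.vstack([c["top"]["img"],c["scene"]["img"]]);save("both",cv2.resize(im,(480,600)))
save("top",c["top"]["img"])
E
python3 a.py
```

```text
0.0 [ 0.19745954 -0.59249314  0.23996086] [ 9.87091320e-01  1.60156640e-01 -1.96047329e-04 -7.34128648e-04] 0.997332623380539 [-0.50060853 -0.63301233 -0.19837775]
top [0.49246513 0.02208672 1.32012841]
top pack 0.88 [192. 284.] 725 [0.304 0.348 0.052] 0.057
top pack 0.87 [210. 145.] 686 [0.685 0.304 0.053] 0.057
top pack 0.83 [196. 232.] 701 [0.445 0.338 0.053] 0.057
top pack 0.71 [242. 295.] 672 [0.276 0.207 0.053] 0.058
top station 0.8 [392. 199.] 4695 [ 0.555 -0.209  0.05 ] 0.121
top flat_pack 0.97 [320. 232.] 605 [ 0.46  -0.007  0.053] 0.057
top flat_pack 0.59 [247. 210.] 665 [0.514 0.199 0.098] 0.102
scene [ 1.47298727 -0.9012074   0.99271857]
scene pack 0.92 [329. 149.] 314 [0.315 0.336 0.046] 0.058
scene pack 0.81 [343. 172.] 430 [0.52  0.184 0.095] 0.102
scene pack 0.71 [398. 193.] 418 [0.702 0.291 0.05 ] 0.058
scene charger 0.82 [344. 189.] 971 [0.551 0.17  0.044] 0.079
scene charger 0.44 [331. 235.] 648 [ 0.652 -0.008  0.009] 0.013
scene station 0.95 [266. 242.] 3431 [ 0.618 -0.239  0.052] 0.121
scene flat_pack 0.75 [289. 202.] 513 [ 0.47  -0.022  0.048] 0.057
```

View pics/top.png

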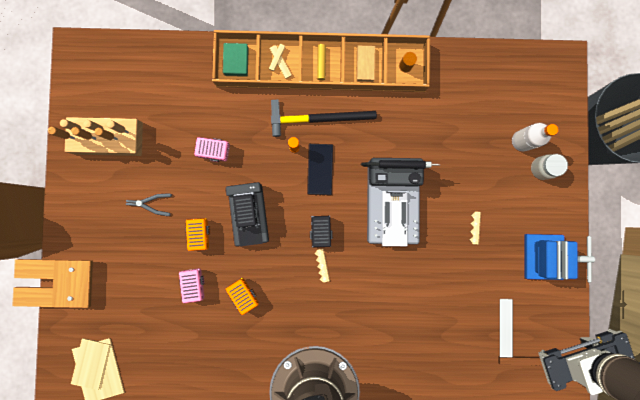

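The top view shows the charger (248,213) with the black pack on it (247,210), the flat pack standing on the bench (320,232), and the station (395,200) with its rails towards the robot. Orange and pink look-alikes are at (196,235), (242,295), (190,285) and (211,148). Of these, only the black block at (247,210) is on the charger, at 0.10 m. Next I'll measure the geometry and confirm with a crop.

```bash
cat > b.py <<'E'
from h import *
def rect(w,m,n):
    p=w[m][:,:2].astype(np.float32)
    (c,s,a)=cv2.minAreaRect(p*1000);print(n,len(p),"c",np.round(c,1),"s",np.round(s,1),"a",round(a,2))
for n in("top","scene"):
    d=np.load(n+".npz");w=d["w"];x,y,z=w[...,0],w[...,1],w[...,2]
    ch=(x>.4)&(x<.65)&(y>.08)&(y<.3)
    rect(w,ch&(z>.092)&(z<.11),n+" packtop")
    rect(w,ch&(z>.02)&(z<.11),n+" charger all")
    rect(w,ch&(z>.07)&(z<.085),n+" charger housing")
    s=(x>.38)&(x<.75)&(y<-.1)&(y>-.34)
    rect(w,s&(z>.015)&(z<.1),n+" station all"); 
    for lo,hi in((.025,.035),(.035,.045),(.045,.056),(.056,.066),(.085,.1)): rect(w,s&(z>lo)&(z<hi),n+f" st {lo}")
    print(np.histogram(z[s],bins=np.arange(0,.13,.005)))
d=np.load("top.npz");im=d["img"]
save("crop",np.hstack([cv2.resize(im[170:255,215:285],None,fx=5,fy=5,interpolation=2),cv2.resize(im[150:255,360:430],(350,425),interpolation=2)]))
E
python3 b.py
```

```text
top packtop 637 c [513.3 201.2] s [87.4 53.8] a 8.6
top charger all 2129 c [502.8 200.2] s [171.1  97.3] a 8.67
top charger housing 395 c [528.6 202.7] s [119.8  95.3] a 10.12
top station all 4092 c [ 546.1 -202.8] s [242.3 176.5] a 1.78
top st 0.025 53 c [ 539. -205.] s [217.3 130.5] a 1.21
top st 0.035 1405 c [ 527.3 -213.3] s [203.7 144.1] a 0.5
top st 0.045 1241 c [ 544.6 -212.7] s [238.3 139.4] a 1.41
top st 0.056 251 c [ 548.  -206.5] s [203.9 118.3] a 6.37
top st 0.085 867 c [ 619.4 -197.8] s [ 94.4 171.5] a 1.37
(array([2090,  111,   26,   30,    9,    4,   49,  346, 1059,  772,  432,
        183,   96,   28,   25,   59,  133,  480,  296,   91,   77,   24,
         48,  138,  211]), array([0.   , 0.005, 0.01 , 0.015, 0.02 , 0.025, 0.03 , 0.035, 0.04 ,
       0.045, 0.05 , 0.055, 0.06 , 0.065, 0.07 , 0.075, 0.08 , 0.085,
       0.09 , 0.095, 0.1  , 0.105, 0.11 , 0.115, 0.12 , 0.125]))
scene packtop 232 c [515.7 202.8] s [89.8 70.3] a 12.01
scene charger all 1244 c [504.5 197. ] s [176.5 104.4] a 11.39
scene charger housing 249 c [553.1 187.6] s [133.1  90.2] a 45.46
scene station all 2840 c [ 549.6 -208.5] s [252.5 174. ] a 3.39
scene st 0.025 200 c [ 580.6 -266.6] s [274.6 122.7] a 30.87
scene st 0.035 630 c [ 550.3 -216.1] s [244.6 148.3] a 0.59
scene st 0.045 653 c [ 546.7 -218.6] s [140.9 250.6] a 89.7
scene st 0.056 296 c [ 559.6 -209.2] s [161.  227.1] a 89.93
scene st 0.085 502 c [ 622.3 -203.1] s [172.2  99.8] a 89.92
(array([1925,  113,   69,  102,  114,   95,  105,  164,  466,  300,  323,
        151,  157,   74,   82,   92,  113,  239,  221,   42,   62,   27,
         51,   91,  142]), array([0.   , 0.005, 0.01 , 0.015, 0.02 , 0.025, 0.03 , 0.035, 0.04 ,
       0.045, 0.05 , 0.055, 0.06 , 0.065, 0.07 , 0.075, 0.08 , 0.085,
       0.09 , 0.095, 0.1  , 0.105, 0.11 , 0.115, 0.12 , 0.125]))
```

View pics/crop.png

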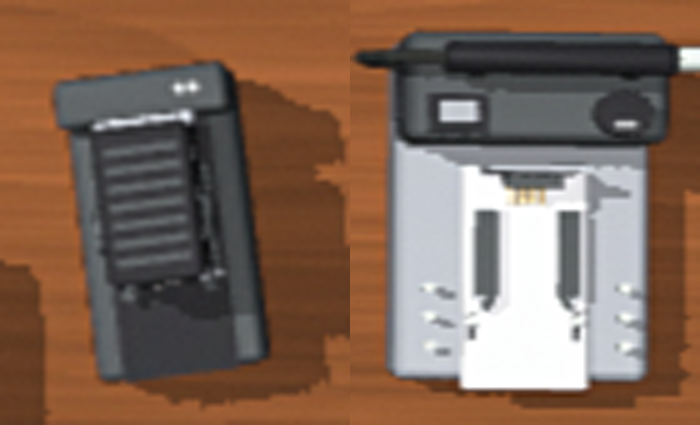

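```bash
cat >> h.py <<'E'
def yaw(st): x=R.from_quat(st["eef_rot"]).as_matrix()[:,0]; return np.degrees(np.arctan2(x[1],x[0]))
def togo(x,y,z,yw,st=None):
    st=st or readout.read_state(); a=np.radians(yw); d=np.array([x,y,z])-st["eef_pos"]
    M=R.from_quat(st["eef_rot"]).as_matrix(); T=np.array([[np.cos(a),np.sin(a),0],[np.sin(a),-np.cos(a),0],[0,0,-1]]).T
    print("t",round(st["t"],2),"turn(6deg)",np.round(np.degrees(R.from_matrix(M.T@T).as_rotvec())/6,3),"shift30 after turn",np.round(T.T@d/.03,3),"pos",np.round(st["eef_pos"],4),"yaw",round(yaw(st),2),"F",np.round(st["force"],1))
E
python3 -c "
from h import *
c=viewer.camera('wrist');print(np.round(c['mount'],3),c['fx'],c['cx'],c['cy'])
togo(.43,-.21,.35,0)"
```

```text
[[-0.002 -0.951 -0.308  0.085]
 [ 1.    -0.002 -0.    -0.001]
 [-0.    -0.308  0.951 -0.143]
 [ 0.     0.     0.     1.   ]] 276.8159863621552 318.73898622769593 201.02523899479837
t 0.55 turn(6deg) [0.    0.    3.073] shift30 after turn [  7.745 -12.764  -3.642] pos [ 0.1976 -0.5929  0.2407] yaw 18.44 F [0.3 0.6 0.2]
```

Emit:
jog_arm:
  plan:
    - [[0, 0, 1], [0, 0, -0.2], 1]
    - [[0, 0, 1], [0, 0, -0.2], 1]
    - [[0, 0, 1], [0, 0, -0.2], 1]
    - [[0, 0, 0], [0.82, -0.98, 0], 1]
    - [[0, 0, 0], [0.82, -0.98, 0], 1]
    - [[0, 0, 0], [0.82, -0.98, 0], 1]
    - [[0, 0, 0], [0.82, -0.98, 0], 1]
    - [[0, 0, 0], [0.82, -0.98, 0], 1]
    - [[0, 0, 0], [0.82, -0.98, 0], 1]
    - [[0, 0, 0], [0.82, -0.98, 0], 1]
    - [[0, 0, 0], [0.82, -0.98, 0], 1]
    - [[0, 0, 0], [0.82, -0.98, 0], 1]

```text
t: 1.55
eef_pos: [0.418, -0.3251, 0.2591]
eef_rot: [1.0, 0.004, 0.0, 0.0]
force: [0.4, -0.4, 1.9]
width: 0.999
grasp_force: 0.0
```

Emit:
jog_arm:
  plan:
    - [[0, 0, 0], [0.82, -0.98, 0], 1]
    - [[0, 0, 0], [0.82, -0.98, 0], 1]
    - [[0, 0, 0], [0.82, -0.98, 0], 1]
    - [[0, 0, 0], [0.82, -0.98, 0], 1]
    - [[0, 0, 0], [0, 0, 0], 1]
    - [[0, 0, 0], [0, 0, 0], 1]

```text
t: 2.05
eef_pos: [0.516, -0.2057, 0.2586]
eef_rot: [1.0, 0.006, 0.0, -0.0]
force: [-1.1, -0.2, 0.1]
width: 1.003
grasp_force: 0.0
```

```bash
cat > c.py <<'E'
from h import *
import sys
st=readout.read_state();c=viewer.camera("wrist");w=cloud(c,st);n=sys.argv[1]
np.savez(n,w=w,img=c["img"],T=pose(c,st),K=[c["fx"],c["fy"],c["cx"],c["cy"]]);save(n,c["img"])
togo(.52,-.21,.26,0,st)
print(np.nanmin(w.reshape(-1,3),0),np.nanmax(w.reshape(-1,3),0))
E
python3 c.py w1
```

```text
t 2.05 turn(6deg) [-0.008 -0.004  0.122] shift30 after turn [ 0.133  0.144 -0.045] pos [ 0.516  -0.2057  0.2586] yaw 0.73 F [-1.1 -0.2  0.1]
[ 0.06536626 -0.6985109  -0.00399355] [0.73610759 0.33355385 0.3600001 ]
```

View pics/w1.png

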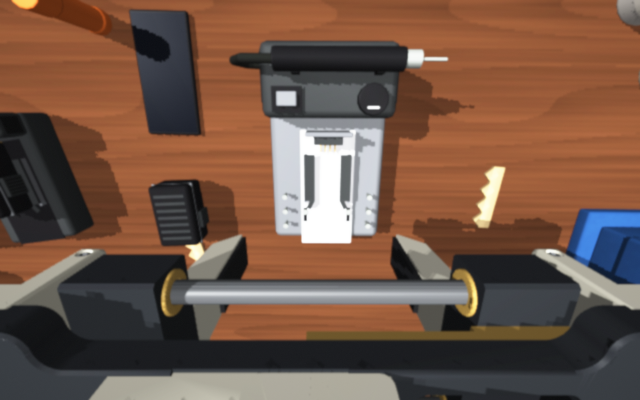

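The wrist view shows the station centred at (327,170), with white plate edges at columns ~302 and ~352 and dark lips at rows 155–205. I'll rectify at plate height to fit the axis.

```bash
cat >> h.py <<'E'
def ortho(n,x0,x1,y0,y1,z,r=.0005):
    d=np.load(n+".npz");T=d["T"];fx,fy,cx,cy=d["K"]
    X,Y=np.meshgrid(np.arange(x1,x0,-r),np.arange(y1,y0,-r),indexing="ij")
    p=np.stack([X,Y,np.full_like(X,z)],-1);q=(p-T[:3,3])@T[:3,:3]
    u=(q[...,0]/q[...,2]*fx+cx).astype(np.float32);v=(q[...,1]/q[...,2]*fy+cy).astype(np.float32)
    return cv2.remap(d["img"],u,v,cv2.INTER_CUBIC),X,Y
E
cat > d.py <<'E'
from h import *
d=np.load("w1.npz");w=d["w"];x,y,z=w[...,0],w[...,1],w[...,2]
m=(x>.42)&(x<.55)&(y>-.3)&(y<-.12)&(z>.03)&(z<.075)
h=np.histogram(z[m],bins=np.arange(.03,.075,.002));print(np.c_[h[1][:-1],h[0]].T)
im,X,Y=ortho("w1",.40,.64,-.30,-.12,.05)
save("o1",im)
g=cv2.cvtColor(im,cv2.COLOR_RGB2GRAY).astype(float)
for xx in np.arange(.425,.53,.008):
    i=int((.64-xx)/.0005);r=g[i-4:i+5].mean(0);dr=np.diff(r)
    e=[(round(Y[0,j]*1000,1),int(dr[j])) for j in range(1,len(dr)-1) if abs(dr[j])>6 and abs(dr[j])>=abs(dr[j-1]) and abs(dr[j])>abs(dr[j+1])]
    print(round(xx,3),e)
for yy in(-.20,-.205,-.21):
    j=int((-.12-yy)/.0005);r=g[:,j-5:j+6].mean(1);dr=np.diff(r)
    print("col",yy,[(round(X[k,0]*1000,1),int(dr[k])) for k in range(1,len(dr)-1) if abs(dr[k])>5 and abs(dr[k])>=abs(dr[k-1]) and abs(dr[k])>abs(dr[k+1])])
E
python3 d.py
```

```text
[[3.000e-02 3.200e-02 3.400e-02 3.600e-02 3.800e-02 4.000e-02 4.200e-02
  4.400e-02 4.600e-02 4.800e-02 5.000e-02 5.200e-02 5.400e-02 5.600e-02
  5.800e-02 6.000e-02 6.200e-02 6.400e-02 6.600e-02 6.800e-02 7.000e-02
  7.200e-02]
 [0.000e+00 4.000e+00 3.600e+01 5.300e+01 1.720e+02 1.830e+03 2.173e+03
  3.000e+01 1.560e+02 2.777e+03 4.750e+02 2.200e+01 1.900e+01 1.400e+02
  1.008e+03 6.800e+01 0.000e+00 0.000e+00 0.000e+00 0.000e+00 0.000e+00
  0.000e+00]]
0.425 [(np.float64(-180.5), 13), (np.float64(-249.5), -10), (np.float64(-250.5), -8)]
0.433 [(np.float64(-180.5), 31), (np.float64(-250.5), -30)]
0.441 [(np.float64(-146.0), 13), (np.float64(-180.5), 13), (np.float64(-250.0), -25), (np.float64(-254.0), 11), (np.float64(-279.0), -6), (np.float64(-280.5), -10), (np.float64(-282.0), -9), (np.float64(-283.0), -6)]
0.449 [(np.float64(-145.0), 16), (np.float64(-179.5), 8), (np.float64(-180.5), 8), (np.float64(-250.0), -24), (np.float64(-253.5), 13), (np.float64(-278.5), -7), (np.float64(-280.0), -10), (np.float64(-281.5), -10), (np.float64(-282.5), -12), (np.float64(-284.0), -12)]
0.457 [(
[... 4363 characters left out ...]
 (np.float64(547.0), -7), (np.float64(425.5), -28)]
col -0.205 [(np.float64(632.5), 5), (np.float64(631.5), 5), (np.float64(594.5), 16), (np.float64(593.5), 19), (np.float64(582.5), 11), (np.float64(581.5), 10), (np.float64(579.0), -19), (np.float64(577.0), 22), (np.float64(572.0), -26), (np.float64(562.0), 35), (np.float64(425.5), -28)]
col -0.21 [(np.float64(631.5), 7), (np.float64(596.5), -5), (np.float64(594.5), 17), (np.float64(593.5), 20), (np.float64(581.5), 8), (np.float64(579.0), -17), (np.float64(577.0), 22), (np.float64(572.0), -28), (np.float64(571.0), -26), (np.float64(568.5), 5), (np.float64(563.5), 6), (np.float64(562.0), 24), (np.float64(561.0), 27), (np.float64(425.5), -29)]
```

View pics/o1.png

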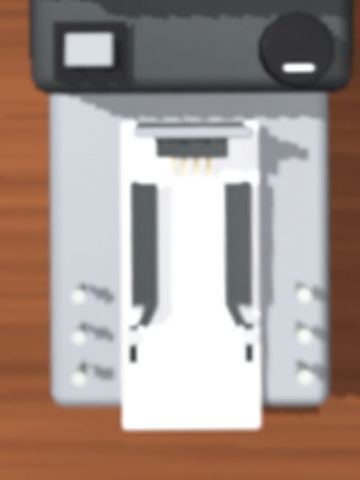

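The station rails fit well: axis y ≈ -0.215 at yaw ≈ 0.6°, lips from x ≈ 0.491 to 0.550, so true home is x ≈ 0.531. The lip ends, flare and stop at 0.575 all agree. Next I'll move over the charger.

```bash
python3 -c "
from h import *
togo(.503,.2,.24,8.65)"
```

```text
t 2.1 turn(6deg) [ 1.000e-03  4.000e-03 -1.351e+00] shift30 after turn [  1.656 -13.497   0.619] pos [ 0.5148 -0.2078  0.2586] yaw 0.54 F [-0.2 -0.6 -0.5]
```

Emit:
jog_arm:
  plan:
    - [[0, 0, -0.68], [0, 0, 0], 1]
    - [[0, 0, -0.67], [0, 0, 0], 1]
    - [[0, 0, 0], [0.12, -0.96, 0.04], 1]
    - [[0, 0, 0], [0.12, -0.96, 0.04], 1]
    - [[0, 0, 0], [0.12, -0.96, 0.04], 1]
    - [[0, 0, 0], [0.12, -0.96, 0.04], 1]
    - [[0, 0, 0], [0.12, -0.96, 0.04], 1]
    - [[0, 0, 0], [0.12, -0.96, 0.04], 1]
    - [[0, 0, 0], [0.12, -0.96, 0.04], 1]
    - [[0, 0, 0], [0.12, -0.96, 0.04], 1]
    - [[0, 0, 0], [0.12, -0.96, 0.04], 1]
    - [[0, 0, 0], [0.12, -0.96, 0.04], 1]

```text
t: 3.1
eef_pos: [0.5073, 0.0811, 0.2468]
eef_rot: [0.997, 0.073, 0.0, 0.0]
force: [0.1, -1.2, -0.8]
width: 1.004
grasp_force: 0.0
```

Emit:
jog_arm:
  plan:
    - [[0, 0, 0], [0.12, -0.97, 0.04], 1]
    - [[0, 0, 0], [0.12, -0.97, 0.04], 1]
    - [[0, 0, 0], [0.12, -0.97, 0.04], 1]
    - [[0, 0, 0], [0.12, -0.97, 0.04], 1]
    - [[0, 0, 0], [0, 0, 0], 1]
    - [[0, 0, 0], [0, 0, 0], 1]

```text
t: 3.6
eef_pos: [0.5043, 0.1992, 0.2418]
eef_rot: [0.997, 0.075, -0.0, 0.0]
force: [0.0, 0.1, 0.3]
width: 1.001
grasp_force: 0.0
```

```bash
python3 c.py w2; cat > e.py <<'E'
from h import *
d=np.load("w2.npz");w=d["w"];x,y,z=w[...,0],w[...,1],w[...,2]
ch=(x>.4)&(x<.62)&(y>.08)&(y<.32)
for lo,hi in((.088,.106),(.03,.055),(.068,.084)):
    m=(ch&(z>lo)&(z<hi)).astype(np.uint8)
    k,l,s,_=cv2.connectedComponentsWithStats(m);m=l==1+np.argmax(s[1:,4])
    p=w[m][:,:2].astype(np.float32)*1000;print(lo,m.sum(),np.median(z[m]),cv2.minAreaRect(p))
togo(.5034,.1997,.073,8.65)
im,X,Y=ortho("w2",.40,.60,.12,.28,.099);save("o2",cv2.resize(im,None,fx=1.4,fy=1.4))
E
python3 e.py
```

```text
t 3.6 turn(6deg) [2.000e-03 1.000e-03 1.433e+00] shift30 after turn [ 0.522 13.64  -0.606] pos [0.5043 0.1992 0.2418] yaw 8.6 F [0.  0.1 0.3]
[ 0.10892299 -0.34058499 -0.00439995] [0.76816927 0.66429412 0.34305811]
0.088 3952 0.09811612288458774 ((514.76416015625, 202.54273986816406), (87.33638000488281, 54.14070129394531), 8.629780769348145)
0.03 3409 0.044083193267894394 ((488.2793273925781, 198.64932250976562), (140.72225952148438, 95.97271728515625), 8.554231643676758)
0.068 2532 0.07603285354129877 ((572.575439453125, 211.1977996826172), (31.69390106201172, 97.0688247680664), 8.470903396606445)
t 3.65 turn(6deg) [ 0.01   0.003 -0.029] shift30 after turn [-0.031 -0.074  5.625] pos [0.5047 0.1976 0.2418] yaw 8.48 F [ 0.9 -0.2  0. ]
```

View pics/o2.png

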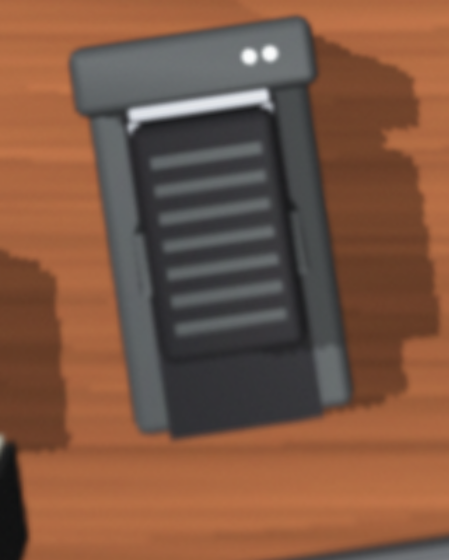

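The rectified crop confirms the black ribbed pack with grey side pads seated in the charger against its stop. Its centre is (0.515, 0.2025), top at 0.098, 87×54 mm, yaw 8.6°. Now I'll descend and squeeze.

Emit:
jog_arm:
  plan:
    - [[0, 0, 0], [0.02, -0.06, 0.9], 1]
    - [[0, 0, 0], [0, 0, 0.9], 1]
    - [[0, 0, 0], [0, 0, 0.9], 1]
    - [[0, 0, 0], [0, 0, 0.9], 1]
    - [[0, 0, 0], [0, 0, 0.9], 1]
    - [[0, 0, 0], [0, 0, 0.8], 1]
    - [[0, 0, 0], [0, 0, 0.33], 1]
    - [[0, 0, 0], [0, 0, 0], 1]
    - [[0, 0, 0], [0, 0, 0], 1]

```text
t: 4.4
eef_pos: [0.5052, 0.1997, 0.0735]
eef_rot: [0.997, 0.074, -0.0, 0.0]
force: [0.8, -0.6, -0.1]
width: 1.001
grasp_force: 0.0
```

Emit:
jog_arm:
  plan:
    - [[0, 0, 0], [0, 0, 0], 0.5]
    - [[0, 0, 0], [0, 0, 0], 0.5]
    - [[0, 0, 0], [0, 0, 0], 0.5]
    - [[0, 0, 0], [0, 0, 0], 0.5]
    - [[0, 0, 0], [0, 0, 0], 0.5]
    - [[0, 0, 0], [0, 0, 0], 0.5]

```text
t: 4.9
eef_pos: [0.505, 0.2009, 0.0735]
eef_rot: [0.997, 0.074, 0.0, 0.0]
force: [0.4, -0.6, 3.4]
width: 0.612
grasp_force: 2.5
```

Emit:
jog_arm:
  plan:
    - [[0, 0, 0], [0, 0, 0], 0.4]
    - [[0, 0, 0], [0, 0, 0], 0.4]
    - [[0, 0, 0], [0, 0, 0], 0.4]
    - [[0, 0, 0], [0, 0, 0], 0.4]

```text
t: 5.23
eef_pos: [0.505, 0.2008, 0.0736]
eef_rot: [0.997, 0.074, 0.0, 0.0]
force: [-0.6, -1.4, 7.2]
width: 0.587
grasp_force: 30.0
```

Emit:
jog_arm:
  plan:
    - [[0, 0, 0], [-0.1, 0, 0], 0.4]
    - [[0, 0, 0], [-0.1, 0, 0], 0.4]
    - [[0, 0, 0], [-0.1, 0, 0], 0.4]
    - [[0, 0, 0], [-0.1, 0, 0], 0.4]
    - [[0, 0, 0], [-0.1, 0, 0], 0.4]

```text
t: 5.65
eef_pos: [0.4907, 0.199, 0.0736]
eef_rot: [0.997, 0.074, 0.001, -0.0]
force: [3.7, 0.1, 5.3]
width: 0.586
grasp_force: 30.0
```

Free and sliding. Continuing to ~84 mm.

Emit:
jog_arm:
  plan:
    - [[0, 0, 0], [-0.25, 0, 0], 0.4]
    - [[0, 0, 0], [-0.25, 0, 0], 0.4]
    - [[0, 0, 0], [-0.25, 0, 0], 0.4]
    - [[0, 0, 0], [-0.25, 0, 0], 0.4]
    - [[0, 0, 0], [-0.25, 0, 0], 0.4]
    - [[0, 0, 0], [-0.25, 0, 0], 0.4]
    - [[0, 0, 0], [-0.25, 0, 0], 0.4]
    - [[0, 0, 0], [-0.25, 0, 0], 0.4]
    - [[0, 0, 0], [-0.25, 0, 0], 0.4]
    - [[0, 0, 0], [-0.1, 0, 0], 0.4]
    - [[0, 0, 0], [0, 0, 0], 0.4]

```text
t: 6.57
eef_pos: [0.4195, 0.1887, 0.0735]
eef_rot: [0.997, 0.075, 0.0, -0.0]
force: [-0.4, 0.3, 10.5]
width: 0.587
grasp_force: 30.0
```

Emit:
jog_arm:
  plan:
    - [[0, 0, 0], [0, 0, -0.3], 0.4]
    - [[0, 0, 0], [0, 0, -0.6], 0.4]
    - [[0, 0, 0], [0, 0, -0.8], 0.4]
    - [[0, 0, 0], [0, 0, -0.8], 0.4]
    - [[0, 0, 0.67], [0, 0, -0.1], 0.4]
    - [[0, 0, 0.67], [0, 0, 0], 0.4]
    - [[0, 0, 0], [0, 0, 0], 0.4]

```text
t: 7.15
eef_pos: [0.4192, 0.1879, 0.1513]
eef_rot: [1.0, 0.003, -0.0, 0.0]
force: [-0.7, -0.5, -2.9]
width: 0.586
grasp_force: 30.0
```

```bash
python3 -c "
from h import *
togo(.441,-.2155,.15,.6)"
```

```text
t 7.15 turn(6deg) [ 0.005  0.009 -0.048] shift30 after turn [ 0.586 13.454  0.043] pos [0.4192 0.1879 0.1513] yaw 0.31 F [-0.7 -0.5 -2.9]
```

Emit:
jog_arm:
  plan:
    - [[0, 0, 0], [0.04, 0.5, 0], 0.4]
    - [[0, 0, 0], [0.04, 0.96, 0], 0.4]
    - [[0, 0, 0], [0.04, 0.96, 0], 0.4]
    - [[0, 0, 0], [0.04, 0.96, 0], 0.4]
    - [[0, 0, 0], [0.04, 0.96, 0], 0.4]
    - [[0, 0, 0], [0.04, 0.96, 0], 0.4]
    - [[0, 0, 0], [0.04, 0.96, 0], 0.4]
    - [[0, 0, 0], [0.04, 0.96, 0], 0.4]
    - [[0, 0, 0], [0.04, 0.96, 0], 0.4]
    - [[0, 0, 0], [0.04, 0.96, 0], 0.4]
    - [[0, 0, 0], [0.04, 0.96, 0], 0.4]
    - [[0, 0, 0], [0.04, 0.96, 0], 0.4]

```text
t: 8.15
eef_pos: [0.436, -0.1443, 0.1504]
eef_rot: [1.0, 0.006, -0.001, -0.0]
force: [-0.3, 0.6, -3.0]
width: 0.587
grasp_force: 30.0
```

Emit:
jog_arm:
  plan:
    - [[0, 0, -0.05], [0.04, 0.96, 0], 0.4]
    - [[0, 0, 0], [0.04, 0.96, 0], 0.4]
    - [[0, 0, 0], [0, 0.5, 0], 0.4]
    - [[0, 0, 0], [0, 0, 0], 0.4]
    - [[0, 0, 0], [0, 0, 0], 0.4]

```text
t: 8.57
eef_pos: [0.4395, -0.2161, 0.1503]
eef_rot: [1.0, 0.007, -0.001, -0.001]
force: [0.4, 1.1, -3.9]
width: 0.584
grasp_force: 30.0
```

```bash
python3 c.py w3; cat > f.py <<'E'
from h import *
d=np.load("w3.npz")
for z in(.05,.06):
    im,X,Y=ortho("w3",.44,.62,-.30,-.12,z)
    g=cv2.cvtColor(im,cv2.COLOR_RGB2GRAY).astype(float)
    for xx in np.arange(.50,.545,.01):
        i=int((.62-xx)/.0005);r=g[i-4:i+5].mean(0);dr=np.diff(r)
        print(z,round(xx,3),[(float(round(Y[0,j]*1000,1)),int(dr[j])) for j in range(1,len(dr)-1) if abs(dr[j])>14 and abs(dr[j])>=abs(dr[j-1]) and abs(dr[j])>abs(dr[j+1]) and -.255<Y[0,j]<-.175])
    j=int((-.12+.192)/.0005);r=g[:,j-4:j+5].mean(1);dr=np.diff(r);print("lip x",[(float(round(X[k,0]*1000,1)),int(dr[k])) for k in range(1,len(dr)-1) if abs(dr[k])>8 and abs(dr[k])>=abs(dr[k-1]) and abs(dr[k])>abs(dr[k+1])])
# pack top in tool frame
st=readout.read_state();w=d["w"];M=R.from_quat(st["eef_rot"]).as_matrix();q=(w-st["eef_pos"])@M
m=(np.abs(q[...,1])<.04)&(q[...,0]>-.06)&(q[...,0]<.1)&(q[...,2]>-.035)&(q[...,2]<-.015)
k,l,s,_=cv2.connectedComponentsWithStats(m.astype(np.uint8));m=l==1+np.argmax(s[1:,4])
print("packtop tool",m.sum(),np.median(q[m],0)*1000,cv2.minAreaRect(q[m][:,:2].astype(np.float32)*1000),np.percentile(q[m],[1,99],axis=0)*1000)
togo(.441,-.2155,.15,.6,st)
E
python3 f.py
```

```text
t 8.57 turn(6deg) [-0.011  0.021  0.132] shift30 after turn [ 2.683 -0.203 -3.657] pos [ 0.4395 -0.2161  0.1503] yaw 0.79 F [ 0.4  1.1 -3.9]
[ 0.13350554 -0.61260208 -0.0038683 ] [0.6231138  0.17896748 0.25180305]
0.05 0.5 [(-184.5, -46), (-198.0, 43), (-232.0, -44), (-245.5, 43), (-249.0, -26)]
0.05 0.51 [(-184.5, -49), (-198.0, 41), (-231.5, -53), (-245.5, 39), (-249.0, -25)]
0.05 0.52 [(-184.0, -50), (-198.0, 40), (-231.5, -47), (-245.5, 44), (-248.5, -24)]
0.05 0.53 [(-184.0, -48), (-198.0, 40), (-231.5, -49), (-245.5, 41), (-249.0, -24)]
0.05 0.54 [(-184.0, -55), (-198.0, 47), (-231.5, -56), (-245.5, 42), (-249.0, -25)]
lip x [(603.5, 17), (593.5, 37), (588.5, 25), (583.0, -42), (574.5, 62), (550.5, -59), (489.5, 11), (478.5, 38), (475.0, -65), (468.5, 19), (466.0, -18)]
0.06 0.5 [(-185.5, -52), (-199.0, 41), (-231.0, -49), (-244.5, 39), (-247.5, -27), (-254.0, 20)]
0.06 0.51 [(-185.5, -55), (-198.5, 38), (-231.0, -58), (-244.0, 39), (-247.5, -25), (-254.0, 20)]
0.06 0.52 [(-185.5, -54), (-198.5, 37), (-231.0, -51), (-244.0, 47), (-247.5, -25), (-254.0, 20)]
0.06 0.53 [(-185.5, -50), (-198.5, 40), (-231.0, -49), (-244.0, 40), (-247.5, -27), (-254.0, 21)]
0.06 0.54 [(-185.5, -58), (-198.5, 52), (-231.0, -56), (-244.0, 44), (-247.5, -27), (-254.0, 21)]
lip x [(600.0, 16), (591.0, 37), (585.5, 28), (580.5, -48), (572.5, 66), (549.5, -62), (490.5, 18), (484.0, -8), (480.5, 41), (477.0, -66), (471.0, 20), (468.5, -19)]
packtop tool 11936 [ 29.9740102   -0.04182244 -24.25907332] ((28.02418327331543, 0.14303207397460938), (51.44782257080078, 79.92320251464844), 0.528954029083252) [[  5.48835174 -35.63593458 -30.57024312]
 [ 53.27321735  35.76790949 -16.17909324]]
t 8.62 turn(6deg) [-0.013  0.018  0.045] shift30 after turn [0.04  0.015 0.013] pos [ 0.4398 -0.2151  0.1504] yaw 0.87 F [ 0.4  0.7 -3. ]
```

View pics/w3.png

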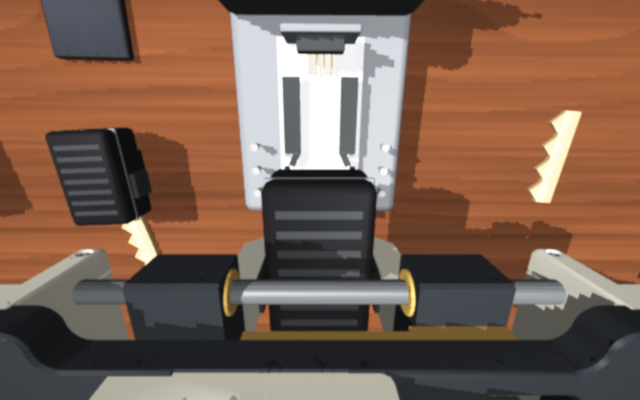

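The view shows the pack (cols 263–376) in line with the rails, its lead face at row ~175 just short of the lips. The lips' centre is y ≈ -0.2148, home x ≈ 0.530. Lowering onto the plate.

Emit:
jog_arm:
  plan:
    - [[0, 0, 0], [0, 0, 0.5], 0.4]
    - [[0, 0, 0], [0, 0, 0.6], 0.4]
    - [[0, 0, 0], [0, 0, 0.6], 0.4]
    - [[0, 0, 0], [0, 0, 0.4], 0.4]
    - [[0, 0, 0], [0, 0, 0.15], 0.4]
    - [[0, 0, 0], [0, 0, 0.08], 0.4]
    - [[0, 0, 0], [0, 0, 0.03], 0.4]
    - [[0, 0, 0], [0, 0, 0], 0.4]

```text
t: 9.28
eef_pos: [0.4411, -0.2156, 0.0807]
eef_rot: [1.0, 0.007, 0.0, 0.0]
force: [0.1, -1.3, -3.3]
width: 0.589
grasp_force: 30.0
```

Emit:
jog_arm:
  plan:
    - [[0, 0, 0], [0, 0, 0.03], 0.4]
    - [[0, 0, 0], [0, 0, 0.03], 0.4]
    - [[0, 0, 0], [0, 0, 0], 0.4]
    - [[0, 0, 0], [0, 0, 0], 0.4]

```text
t: 9.62
eef_pos: [0.4408, -0.2161, 0.0787]
eef_rot: [1.0, 0.007, 0.0, 0.0]
force: [0.9, 0.2, -2.9]
width: 0.583
grasp_force: 30.0
```

Emit:
jog_arm:
  plan:
    - [[0, 0, 0], [0, 0, 0.02], 0.4]
    - [[0, 0, 0], [0, 0, 0.01], 0.4]
    - [[0, 0, 0], [0, 0, 0], 0.4]
    - [[0, 0, 0], [0, 0, 0], 0.4]

```text
t: 9.95
eef_pos: [0.4408, -0.2161, 0.0784]
eef_rot: [1.0, 0.007, 0.0, 0.0]
force: [-3.1, 2.1, 10.1]
width: 0.586
grasp_force: 30.0
```

Emit:
jog_arm:
  plan:
    - [[0, 0, 0], [0, -0.01, -0.015], 0.4]
    - [[0, 0, 0], [0.1, 0, 0], 0.4]
    - [[0, 0, 0], [0.1, 0, 0], 0.4]
    - [[0, 0, 0], [0.1, 0, 0], 0.4]
    - [[0, 0, 0], [0.1, 0, 0], 0.4]
    - [[0, 0, 0], [0.1, 0, 0], 0.4]
    - [[0, 0, 0], [0.1, 0, 0], 0.4]
    - [[0, 0, 0], [0.1, 0, 0], 0.4]
    - [[0, 0, 0], [0, 0, 0], 0.4]

```text
t: 10.7
eef_pos: [0.4622, -0.2157, 0.0785]
eef_rot: [1.0, 0.007, 0.0, 0.0]
force: [-2.5, -0.2, 7.6]
width: 0.59
grasp_force: 30.0
```

Emit:
jog_arm:
  plan:
    - [[0, 0, 0], [0.13, 0, 0], 0.4]
    - [[0, 0, 0], [0.13, 0, 0], 0.4]
    - [[0, 0, 0], [0.13, 0, 0], 0.4]
    - [[0, 0, 0], [0.13, 0, 0], 0.4]
    - [[0, 0, 0], [0.13, 0, 0], 0.4]
    - [[0, 0, 0], [0.13, 0, 0], 0.4]
    - [[0, 0, 0], [0, 0, 0], 0.4]

```text
t: 11.28
eef_pos: [0.4859, -0.2154, 0.0786]
eef_rot: [1.0, 0.007, 0.0, 0.0]
force: [-0.9, -0.0, 6.3]
width: 0.585
grasp_force: 30.0
```

Emit:
jog_arm:
  plan:
    - [[0, 0, 0], [0.13, 0, 0], 0.4]
    - [[0, 0, 0], [0.13, 0, 0], 0.4]
    - [[0, 0, 0], [0.13, 0, 0], 0.4]
    - [[0, 0, 0], [0.13, 0, 0], 0.4]
    - [[0, 0, 0], [0.1, 0, 0], 0.4]
    - [[0, 0, 0], [0, 0, 0], 0.4]
    - [[0, 0, 0], [0, 0, 0], 0.4]

```text
t: 11.87
eef_pos: [0.5043, -0.2152, 0.0786]
eef_rot: [1.0, 0.007, 0.001, 0.0]
force: [-0.9, 0.2, 6.3]
width: 0.588
grasp_force: 30.0
```

Emit:
jog_arm:
  plan:
    - [[0, 0, 0], [0, 0, 0], 1]
    - [[0, 0, 0], [0, 0, 0], 1]
    - [[0, 0, 0], [0, 0, 0], 1]
    - [[0, 0, 0], [0, 0, -0.6], 1]
    - [[0, 0, 0], [0, 0, -0.8], 1]
    - [[0, 0, 0], [0, 0, -0.6], 1]
    - [[0, 0, 0], [-0.8, 0, 0], 0]
    - [[0, 0, 0], [-0.8, 0, 0], 0]
    - [[0, 0, 0], [-0.6, 0, 0], 0]
    - [[0, 0, 0], [0, 0, 0], 0]
    - [[0, 0, 0], [0, 0, 0], 0]
    - [[0, 0, 0], [0, 0, 0], 0]

```text
t: 12.87
eef_pos: [0.4385, -0.2157, 0.1382]
eef_rot: [1.0, 0.007, 0.0, 0.0]
force: [0.2, -0.2, 0.1]
width: 0.618
grasp_force: 0.0
```

```bash
cat > g.py <<'E'
from h import *
import sys
n=sys.argv[1];st=readout.read_state();c=viewer.camera("wrist");w=cloud(c,st)
np.savez(n,w=w,img=c["img"],T=pose(c,st),K=[c["fx"],c["fy"],c["cx"],c["cy"]]);save(n,c["img"])
x,y,z=w[...,0],w[...,1],w[...,2]
m=(x>.42)&(x<.60)&(y>-.26)&(y<-.17)&(z>.095)&(z<.112)
k,l,s,_=cv2.connectedComponentsWithStats(m.astype(np.uint8));m=l==1+np.argmax(s[1:,4])
print(m.sum(),np.median(z[m]),cv2.minAreaRect(w[m][:,:2].astype(np.float32)*1000),np.percentile(x[m],[1,50,99]))
togo(.44,-.2155,.08,.5,st);print(st["width"])
E
python3 g.py w4
```

```text
12098 0.10307964249142915 ((513.6634521484375, -214.08180236816406), (88.76472473144531, 54.19096374511719), 0.4467703402042389) [0.47168385 0.51883332 0.55670824]
t 12.87 turn(6deg) [ 0.001 -0.01   0.05 ] shift30 after turn [ 0.049 -0.006  1.938] pos [ 0.4385 -0.2157  0.1382] yaw 0.8 F [ 0.2 -0.2  0.1]
0.6177570284139946
```

Emit:
jog_arm:
  plan:
    - [[0, 0, 0], [0, -0.03, 0], 0]
    - [[0, 0, 0], [0, 0, 0], 0]
    - [[0, 0, 0], [0, 0, 0], 0]
    - [[0, 0, 0], [0, 0, 0], 0]
    - [[0, 0, 0], [0, 0, 0.7], 0]
    - [[0, 0, 0], [0, 0, 0.7], 0]
    - [[0, 0, 0], [0, 0, 0.5], 0]
    - [[0, 0, 0], [0, 0, 0], 0]
    - [[0, 0, 0], [0.3, 0, 0], 0]
    - [[0, 0, 0], [0.2, 0, 0], 0]
    - [[0, 0, 0], [0, 0, 0], 0]

```text
t: 13.83
eef_pos: [0.4557, -0.2147, 0.0822]
eef_rot: [1.0, 0.007, 0.002, 0.0]
force: [-0.5, 0.2, -0.1]
width: 0.005
grasp_force: 0.0
```

Emit:
jog_arm:
  plan:
    - [[0, 0, 0], [0.05, 0, 0], 0]
    - [[0, 0, 0], [0.05, 0, 0], 0]
    - [[0, 0, 0], [0.05, 0, 0], 0]
    - [[0, 0, 0], [0.05, 0, 0], 0]
    - [[0, 0, 0], [0, 0, 0], 0]

```text
t: 14.25
eef_pos: [0.4587, -0.2146, 0.0811]
eef_rot: [1.0, 0.007, -0.0, 0.0]
force: [1.1, 0.2, 1.1]
width: 0.006
grasp_force: 0.1
```

Emit:
jog_arm:
  plan:
    - [[0, 0, 0], [0.05, 0, 0], 0]
    - [[0, 0, 0], [0.05, 0, 0], 0]
    - [[0, 0, 0], [0.05, 0, 0], 0]
    - [[0, 0, 0], [0, 0, 0], 0]

```text
t: 14.58
eef_pos: [0.4624, -0.2146, 0.0808]
eef_rot: [1.0, 0.007, -0.001, -0.0]
force: [-3.0, -0.6, 1.5]
width: 0.005
grasp_force: 1.3
```

Emit:
jog_arm:
  plan:
    - [[0, 0, 0], [0.05, 0, 0], 0]
    - [[0, 0, 0], [0.05, 0, 0], 0]
    - [[0, 0, 0], [0.05, 0, 0], 0]
    - [[0, 0, 0], [0, 0, 0], 0]

```text
t: 14.92
eef_pos: [0.466, -0.2144, 0.0807]
eef_rot: [1.0, 0.007, -0.002, -0.0]
force: [-7.1, -0.4, 5.7]
width: 0.006
grasp_force: 4.0
```

Emit:
jog_arm:
  plan:
    - [[0, 0, 0], [0.05, 0, 0], 0]
    - [[0, 0, 0], [0.05, 0, 0], 0]
    - [[0, 0, 0], [0, 0, 0], 0]

```text
t: 15.17
eef_pos: [0.4686, -0.2144, 0.0807]
eef_rot: [1.0, 0.007, -0.002, -0.0]
force: [-10.1, 0.3, 7.0]
width: 0.001
grasp_force: 4.7
```

Emit:
jog_arm:
  plan:
    - [[0, 0, 0], [0.04, 0, 0], 0]
    - [[0, 0, 0], [0.04, 0, 0], 0]
    - [[0, 0, 0], [0, 0, 0], 0]

```text
t: 15.42
eef_pos: [0.4708, -0.2144, 0.0807]
eef_rot: [1.0, 0.007, -0.002, -0.0]
force: [-10.2, 0.4, 7.4]
width: 0.003
grasp_force: 5.1
```

Emit:
jog_arm:
  plan:
    - [[0, 0, 0], [0.03, 0, 0], 0]
    - [[0, 0, 0], [0.03, 0, 0], 0]
    - [[0, 0, 0], [0, 0, 0], 0]

```text
t: 15.67
eef_pos: [0.4726, -0.2144, 0.0807]
eef_rot: [1.0, 0.006, -0.002, -0.0]
force: [-7.8, -1.1, 4.9]
width: 0.006
grasp_force: 3.7
```

Emit:
jog_arm:
  plan:
    - [[0, 0, 0], [0.03, 0, 0], 0]
    - [[0, 0, 0], [0.03, 0, 0], 0]
    - [[0, 0, 0], [0, 0, 0], 0]

```text
t: 15.92
eef_pos: [0.4745, -0.2143, 0.0807]
eef_rot: [1.0, 0.007, -0.002, -0.0]
force: [-9.4, 0.1, 6.8]
width: 0.006
grasp_force: 4.9
```

Emit:
jog_arm:
  plan:
    - [[0, 0, 0], [0.03, 0, 0], 0]
    - [[0, 0, 0], [0, 0, 0], 0]

```text
t: 16.08
eef_pos: [0.4745, -0.2143, 0.0806]
eef_rot: [1.0, 0.006, -0.003, -0.0]
force: [-12.8, -0.1, 9.8]
width: 0.004
grasp_force: 6.3
```

Emit:
jog_arm:
  plan:
    - [[0, 0, 0], [0.02, 0, 0], 0]
    - [[0, 0, 0], [0, 0, 0], 0]

```text
t: 16.25
eef_pos: [0.4744, -0.2143, 0.0805]
eef_rot: [1.0, 0.006, -0.003, -0.0]
force: [-14.7, 0.9, 12.5]
width: 0.004
grasp_force: 7.4
```

Emit:
jog_arm:
  plan:
    - [[0, 0, 0], [-0.3, 0, 0], 0]
    - [[0, 0, 0], [-0.5, 0, -0.5], 0]
    - [[0, 0, 0], [-0.5, 0, -0.8], 0]
    - [[0, 0, 0], [0, 0, -0.8], 0]
    - [[0, 0, 0], [0, 0, 0], 0]

```text
t: 16.67
eef_pos: [0.4412, -0.2157, 0.1479]
eef_rot: [1.0, 0.007, 0.003, 0.001]
force: [1.4, -0.2, 0.3]
width: 0.004
grasp_force: 0.0
```

```bash
python3 g.py w5; python3 - <<'E'
from h import *
im,X,Y=ortho("w5",.45,.61,-.28,-.15,.08);save("o5",cv2.resize(im,None,fx=1.8,fy=1.8))
E
```

```text
11434 0.10311811849733181 ((528.4006958007812, -213.96478271484375), (87.70735168457031, 54.3339729309082), 0.4256349205970764) [0.48613902 0.53269989 0.57064288]
t 16.67 turn(6deg) [ 0.024 -0.063  0.044] shift30 after turn [-0.041 -0.007  2.264] pos [ 0.4412 -0.2157  0.1479] yaw 0.77 F [ 1.4 -0.2  0.3]
0.004083320028447229
```

View pics/o5.png

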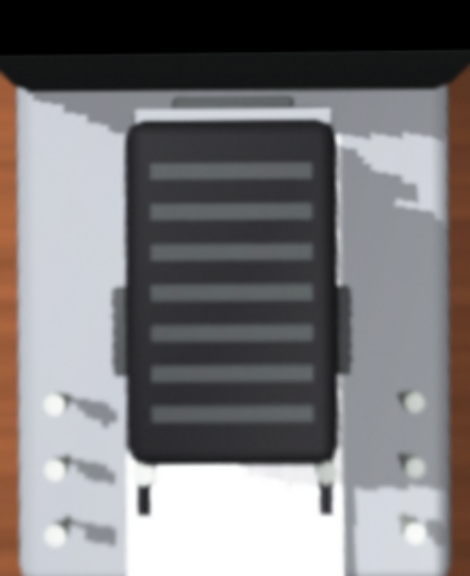

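The pack is home at x ≈ 0.528. Both grey pads, at (119,330) and (344,330), stand out at about 64 mm across. That means latched, since it would be ~58 mm if they were still on the ramp. Peak push was about 15 N, and the gripper is clear of everything.

```bash
python3 -c "
from h import *
print(manip.hand_in())"
```

```text
the job is handed in; nothing more can be done
None
```

I moved the charged pack from the charger onto the station rails, pushed it home with at most about 15 N in the readings, and handed the job in at about 17 s; the last picture shows both latches out, and I did not try a pull test.

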